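# Fish the fallen stopper out from under the drip rack

## Robot

A 6-joint arm with a two-finger parallel gripper is mounted at the origin on the work surface. World frame = base frame: x ahead of the robot, y to its left, z up, the work surface at z = 0. Lengths are in m, angles in rad, forces in N, time in s.
With the tool pointing down it reaches from about 0.3 to 0.875 m from the base axis. Payload 6.4 kg.
Tool frame: the origin (TCP) lies midway between the tips of the shut fingers; the grasp point (between the pads) lies 19 mm behind it (ctrl.pinch_z is the distance from the TCP to the grasp point, in m); z points along the fingers, y is the line along which they close (so a half turn about z gives the same grasp; the last joint's range is limited). The gripper opens to 85 mm and grips with 20 to 120 N. Pads are 22 mm wide; open, the fingers measure 114 mm over their backs; the gripper's body (76 mm by 85 mm) begins 54 mm behind the grasp point. The pads swing forward as they close: fully open they stand 13 mm farther back than shut.
Start: joints at [1.03, 0.181, 1.607, -0, 1.354, -0.206], TCP at [0.189, 0.543, 0.231] pointing down, gripper open.
Joint ranges: [-2.99, 2.99], [-0.89, 2.07], [0.3, 2.58], [-1.14, 4.28], [0, 2.63], [-3.12, 3.12]. Speed limits (rad/s): [2.57, 2.57, 3.01, 3.14, 3.14, 3.14].

## Interface

Orientations are given as a unit quaternion [w, x, y, z].
In Python, from bench import ctrl gives the robot as it stands.
- The arm moves only by the tool apply_moves, never from a script. Its argument "moves" is a list of rows, each an object with "jaw": the opening, from 0 (shut) to 1 (fully open); "offset": the shift along the tool's x, y, z in mm, a list of three; "rot": the turn, a rotation vector about the tool's x, y, z in degrees, a list of three. In form: [{"jaw": jaw, "offset": [dx, dy, dz], "rot": [ax, ay, az]}, ...]. A call has exactly 5 rows; each row shifts and turns the commanded pose from where the row before left it, along the tool's axes as they then stand; what a row does not reach is not made up. A row lasts 1/8 s, in which the tool goes at most 62.5 mm and 10.7 degrees, less where a joint would pass 70% of its speed; a pose out of reach is approached as far as the arm can. A call is refused whole if a number of a shift passes 62.5 or a number of a turn 10.7, either way. A call with a gripper value outside its range is refused whole. The fingers move at their own pace and stop on an object; the grip force is fixed at half the most. Time passes only in rows, so rows that do not move let the fingers close, or fill a call up. It gives the time, the measured TCP pose, the force, the opening and the grip force at its end, in the units of the state.
- ctrl.get_obs(): the state, without advancing time (a new reading comes with each control period).
- ctrl.camera(name): name is "scene" or "top" or "wrist"; returns (picture, depth): 400x640x3 uint8, red, green, blue; 400x640 float32, m along the optical axis (not along the pixel's ray), 0 where there is no reading.
- ctrl.camera_params(name): a dict with "K" (3x3 intrinsics, pixels), "dist" ([k1, k2, p1, p2, k3] as OpenCV has them; the pictures are not rectified), "cam_to_world" (4x4, takes a point from camera to world coordinates); the wrist camera has in their place "mount" (4x4, takes a point from camera to tool coordinates, whose origin is the TCP and whose axes are the flange's). Camera axes: x right, y down, z forward; pixel columns grow to the right and rows downward; lengths in m; the calibration is good to about 2 mm. A picture is of the moment at which its call begins: read the wrist's pose just before it. camera_params takes no time and is no camera call.
- ctrl.hand_in(): hands the job in; it is judged then, once.
Trained networks look in the newest picture that a camera, given by its name, has taken for a name from the list of things; names that differ only in an ending like _2 or _b are one class to them, and where a whole thing is asked for, a point or a joint stands for the part that bears it (a point fixed in the world has none). Each returns a list of dicts, best first, with "score" (0 to 1); they miss things now and then, are a little off and sometimes report something else, mostly with a low value. They report only what shows in the picture. A call takes as long as a camera call. They do not tell look-alikes from the thing itself.
- ctrl.outline_of(camera, target): "region" (400x640 bool, what is visible of it) and "position" ([column, row] in pixels, amid what is visible of it).
The state is a dict: "time_s": time; "q": joint angles; "dq": joint speeds; "joint_efforts": joint torques, N m; "eef_pos": TCP position; "eef_rot": TCP orientation; "wrist_force": force on the tool from outside, world axes, zero at the start; "torque": the same for the moment, N m; "opening": opening from 0.0 (shut) to 1.0 (fully open); "grasp_force": force on a finger pad.
Only numpy, scipy, OpenCV 4.12 (cv2) and the standard library are available. Lean on these libraries where they do the work, as an engineer would, in place of code of your own. Each camera call takes 0.05 s, during which the arm holds its last target. There are 200 camera calls.

## Task

The decanter's glass stopper has ended up under the loaded drip rack, where no hand fits. Take the trigger reacher lying in front of the rack, slide its open jaws in around the stopper, squeeze the trigger to grip it, and draw it out held in the jaws until all of it is some 5 cm clear of the rack's front edge; then let go so that stopper and reacher both stay lying there on the bench. Leave the glassware on the rack, the cork block under it and the grit jar where they are.

Things in the scene. Friction and masses are not known exactly. Their poses are not given: they have to be found in the camera images.
- reacher: Pick-up reacher, 0.23 kg, 30 mm high, lying on its side. Origin: on the bench under the hand's place on its grip; x points along the tool to the jaws, y from the tube towards the grip's free end, z up. Tube 16 mm thick, centre 15 mm up, along y = -55 mm, from the head housing (x -40 to 40, y -70 to -40) to the jaw yoke (x 225 to 265, y -76 to -34). Slides flat on the bench, friction about 0.6.
- squeeze_place (a point): Point on the grip midway between the grip's back and the free trigger's front: x = -3 mm, y = 0 of the reacher, 15 mm up. The pistol grip is a bar along y (y -50 to 50, x -34 to -12, z 0 to 30 mm), flat back at x = -34; the trigger runs beside it in front. Squeezed along x here: 63 mm over both when free, about 51 half pulled, 44 fully pulled. Open space in front of the trigger.
- trigger (a joint): Trigger angle: 0 free, 0.40 rad fully pulled back to the grip. Spring return: about 7 N at the hand's place to start it, up to 15 N fully pulled. It closes both jaws together, each by 1.675 times its angle; each jaw then presses with roughly a fifth of the squeeze above the spring. At about 0.22 rad the pads are parallel and 40 mm apart.
- trigger_face (a point): Point on the trigger's front face at the hand's place, 15 mm above the bench. The trigger is a 10 mm thick, 20 mm high plastic bar hinged near the tube, about 46 mm from here; it leans 0.2 rad forward when free.
- jaws_mid (a point): Point midway between the pads when they are parallel, fixed to the reacher at x = 320 mm, y = -55 mm, 15 mm up. Pads 30 mm long, 22 mm high (5 to 27 mm above the bench), ending 15 mm beyond this point. Trigger free: pads about 90 mm apart, flaring outwards, jaws at most 125 mm wide outside.
- jaw_left: Jaw on the +y side of the reacher; origin at its pivot, 70 mm behind the pad's middle and 15 mm above the bench.
- jaw_right: Jaw on the -y side of the reacher; likewise.
- stopper: Solid amber glass stopper, 0.11 kg, lying on a flat of its eight-sided head (40 mm across flats, 26 mm long); a round plug (22 to 18 mm) sticks out 32 mm along its x, tip 45 mm from the origin, clear of the bench. Origin: on the bench under the middle of the head. It starts 55 to 105 mm in from the rack's front edge, 50 to 80 mm to either side of the middle, plug roughly to the back.
- rack: Stainless wire drip rack, fixed, 360 mm wide, 260 mm deep, open all round between four corner legs (12 mm thick, at y = +-174 mm). Free height under it 75 mm, top of the wires 90 mm. Origin: on the bench under the middle of its front edge; x points in under the rack (negative x is out in front), y along the front edge, z up.
- cork_block: Cork polishing block, 50 x 36 x 26 mm, lying under the rack beside the stopper, on the other side of the middle; origin at its underside centre.
- vase: Amber glass vase, 155 mm high, 110 mm wide, standing on the rear half of the rack; origin at its underside centre.
- tumbler: Clear glass tumbler, 90 mm high, 72 mm wide, standing on the rear half of the rack; origin at its underside centre.
- grit_jar: Clear jar with steel lid, 85 mm high, 64 mm wide, standing beyond the reacher on the far side of the bench; origin at its underside centre.
Not all that is in view belongs to the job. Of the things shaped like the stopper, the amber one is meant.

How it is judged:
By the outcome, as a careful person would: the job done as asked, in the order asked, and still so for the second after the job is handed in, with the robot touching nothing.
It also fails if it takes over 53 s, if anything falls off the work surface, if the arm or the gripper's body presses on something with over 40 N, if the wrist force passes 120 N, or if a joint passes its speed limit or range.

## Working session

There is one attempt and no reset: what is moved stays moved. The work goes in short steps, Python scripts to look and compute and a tool call to move; the robot and the scene stay as the last step left them, time stands still between calls to the robot, and variables do not carry over. Pictures are saved under pics/ and viewed, at most 11 in all, crops included, and the job is handed in when it is done.

Besides the shell and the picture viewer there is one more tool, called after "Emit:" as name(argument=value, ...) on one line, values as JSON. apply_moves: Moves the arm, as the interface text tells. Its arguments: {"type":"object","properties":{"moves":{"type":"array"}},"required":["moves"]}

```bash
mkdir -p pics; cat > h.py <<'E'
import numpy as np, cv2
from bench import ctrl
from scipy.spatial.transform import Rotation as R
def T_of(name):
    p=ctrl.camera_params(name)
    if 'cam_to_world' in p: return p,np.array(p['cam_to_world'])
    o=ctrl.get_obs(); T=np.eye(4); q=o['eef_rot']
    T[:3,:3]=R.from_quat([q[1],q[2],q[3],q[0]]).as_matrix(); T[:3,3]=o['eef_pos']
    return p,T@np.array(p['mount'])
def shot(name,f=None):
    p,T=T_of(name); im,d=ctrl.camera(name)
    if f: cv2.imwrite('pics/'+f,im[:,:,::-1])
    return im,d,p,T
def cloud(d,p,T,mask):
    v,u=np.nonzero(mask&(d>0)); z=d[v,u]
    n=cv2.undistortPoints(np.stack([u,v],1).astype(np.float64)[:,None],np.array(p['K']),np.array(p['dist']))[:,0]
    P=np.c_[n*z[:,None],z]
    return P@T[:3,:3].T+T[:3,3]
def ray(uv,p,T,h):
    n=cv2.undistortPoints(np.array(uv,float).reshape(-1,1,2),np.array(p['K']),np.array(p['dist']))[:,0]
    D=np.c_[n,np.ones(len(n))]@T[:3,:3].T; c=T[:3,3]
    return c+D*((h-c[2])/D[:,2:])
E
python3 - <<'E'
from h import *
np.set_printoptions(precision=3,suppress=True)
print(ctrl.get_obs()['eef_rot'])
for c in ['scene','top']:
    im,d,p,T=shot(c,c+'0.png'); print(c,T)
    for t in ['reacher','stopper','rack','cork_block','jaw_left','jaw_right','trigger','grit_jar']:
        for o in ctrl.outline_of(c,t)[:3]:
            if o['score']<.3: continue
            P=cloud(d,p,T,o['region'])
            if len(P): print(c,t,round(o['score'],2),o['position'],len(P),np.median(P,0),P.min(0),P.max(0))
E
```

```text
[-0.     0.167  0.986 -0.001]
scene [[-0.434  0.702 -0.565  1.273]
 [ 0.901  0.347 -0.26   0.354]
 [ 0.014 -0.622 -0.783  0.971]
 [ 0.     0.     0.     1.   ]]
scene reacher 0.73 [241.4, 156.9] 1283 [ 0.537 -0.266  0.022] [ 0.389 -0.393 -0.007] [ 0.64  -0.019  0.038]
scene reacher 0.51 [222.2, 205.8] 622 [ 0.763 -0.169  0.063] [ 0.667 -0.258 -0.003] [ 0.784 -0.148  0.09 ]
scene stopper 0.74 [459.1, 246.0] 230 [0.574 0.467 0.03 ] [ 0.525  0.445 -0.002] [0.592 0.505 0.042]
scene stopper 0.61 [365.8, 234.3] 165 [0.648 0.224 0.03 ] [ 0.6    0.204 -0.003] [0.68  0.261 0.09 ]
scene stopper 0.58 [343.5, 292.8] 245 [0.838 0.237 0.032] [0.799 0.21  0.004] [0.856 0.255 0.045]
scene rack 0.89 [387.5, 226.8] 2750 [0.634 0.273 0.086] [ 0.307  0.119 -0.006] [0.772 0.416 0.095]
scene rack 0.55 [277.8, 195.4] 93 [ 0.625 -0.075  0.019] [ 0.587 -0.113 -0.003] [ 0.64  -0.038  0.03 ]
scene cork_block 0.73 [390.3, 206.8] 155 [0.517 0.25  0.025] [0.497 0.227 0.006] [0.58  0.278 0.091]
scene jaw_left 0.47 [301.0, 176.9] 107 [ 0.531 -0.048  0.018] [ 0.503 -0.09  -0.002] [ 0.54  -0.019  0.03 ]
scene jaw_rig
[... 863 characters left out ...]
, 157.2] 256 [0.761 0.053 0.032] [0.74  0.028 0.011] [0.791 0.085 0.043]
top cork_block 0.66 [235.8, 247.2] 194 [0.518 0.251 0.026] [0.493 0.223 0.006] [0.536 0.275 0.032]
top jaw_left 0.71 [350.2, 248.7] 75 [ 0.528 -0.044  0.02 ] [ 0.521 -0.072 -0.003] [ 0.536 -0.021  0.03 ]
top jaw_right 0.52 [357.9, 208.8] 119 [ 0.623 -0.061  0.019] [ 0.597 -0.099 -0.003] [ 0.637 -0.035  0.03 ]
top trigger 0.54 [456.0, 262.8] 151 [ 0.477 -0.314  0.023] [ 0.437 -0.339 -0.004] [ 0.51  -0.295  0.028]
top grit_jar 0.97 [407.0, 159.0] 604 [ 0.743 -0.173  0.083] [ 0.718 -0.207  0.006] [ 0.776 -0.147  0.09 ]
top grit_jar 0.52 [356.3, 246.8] 110 [ 0.529 -0.053  0.02 ] [ 0.521 -0.093  0.014] [ 0.546 -0.018  0.03 ]
```

View pics/top0.png

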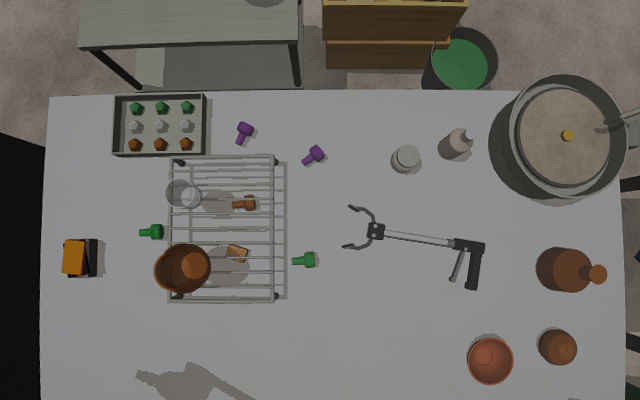

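View pics/scene0.png

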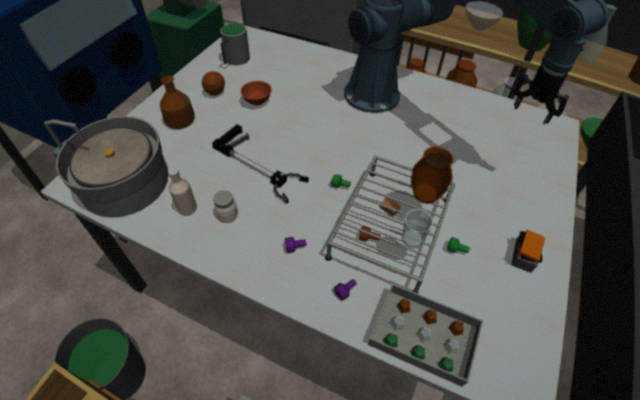

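The pictures show the reacher (head about (468,246), yoke (375,231) in top) pointing towards the rack. The amber stopper is under the rack at (243,204), plug to the left/back, and the cork is at (237,253). A green look-alike lies at (304,260) and purple ones at (313,155) and (244,132).

```bash
cat > fit.py <<'E'
from h import *
from scipy.spatial import cKDTree
from scipy.optimize import minimize
def rect(x0,x1,y0,y1,s=.003):
    a,b=np.meshgrid(np.arange(x0,x1,s),np.arange(y0,y1,s)); return np.c_[a.ravel(),b.ravel()]
M=np.r_[rect(-.034,-.012,-.05,.05),rect(-.04,.04,-.07,-.04),rect(.04,.225,-.062,-.048),rect(.225,.265,-.076,-.034)]
def fit_reacher(P,x0):
    "P: points (xy) of the reacher without trigger/jaws needed; one-way model->cloud plus trimmed cloud->model"
    t=cKDTree(P)
    def f(v):
        c,s=np.cos(v[2]),np.sin(v[2]); Rm=np.array([[c,-s],[s,c]])
        W=M@Rm.T+v[:2]; a=np.minimum(t.query(W)[0],.015)
        b=np.minimum(cKDTree(W).query(P)[0],.015)
        return (a**2).mean()+(b**2).mean()
    return min((minimize(f,np.array(x0)+d,method='Nelder-Mead',options=dict(xatol=1e-4,fatol=1e-10,initial_simplex=np.array(x0)+d+np.array([[0,0,0],[.02,0,0],[0,.02,0],[0,0,.1]]))) for d in ([0,0,0],[.01,-.01,.05],[-.01,.01,-.05])),key=lambda r:r.fun)
E
python3 - <<'E'
from fit import *
np.set_printoptions(precision=4,suppress=True)
im,d,p,T=shot('top')
o=ctrl.outline_of('top','reacher')[0]; P=cloud(d,p,T,o['region']); P=P[(P[:,2]>.008)]
r=fit_reacher(P[:,:2],[.475,-.33,1.4]); print('reacher',r.x,r.fun**.5)
o=ctrl.outline_of('top','rack')
print('rack',[(x['score'],x['position']) for x in o])
al=cloud(d,p,T,np.ones(d.shape,bool))
Q=al[(al[:,2]>.075)&(al[:,2]<.1)&(al[:,1]>.1)&(al[:,1]<.45)&(al[:,0]>.38)&(al[:,0]<.8)]
print(cv2.minAreaRect(Q[:,:2].astype(np.float32)), np.percentile(Q[:,:2],[.5,1,50,99,99.5],axis=0))
for c in ['top','scene']:
    im,d,p,T=shot(c)
    hsv=cv2.cvtColor(im,cv2.COLOR_RGB2HSV)
    m=((hsv[...,0]<16)&(hsv[...,1]>110))
    A=cloud(d,p,T,m); 
    k=(A[:,0]>.58)&(A[:,0]<.70)&(A[:,1]>.15)&(A[:,1]<.35)&(A[:,2]<.055)&(A[:,2]>.003); A=A[k]
    print(c,len(A),A.mean(0),A.min(0),A.max(0))
    hd=A[A[:,2]>.034]; print(' head top',len(hd),hd.mean(0),hd.min(0),hd.max(0))
    if c=='top': cv2.imwrite('pics/crop1.png',cv2.resize(im[140:310,150:500,::-1],None,fx=2.2,fy=2.2))
E
```

```text
reacher [ 0.4685 -0.3325  1.3957] 0.006227913835565746
rack [(0.84, [230.2, 240.3])]
((0.5759186148643494, 0.2788395285606384), (0.3601398766040802, 0.2616123855113983), 0.4062442481517792) [[0.3964 0.1478]
 [0.3977 0.148 ]
 [0.5781 0.2624]
 [0.7547 0.4066]
 [0.7553 0.4073]]
top 178 [0.6367 0.2295 0.0328] [0.6221 0.2037 0.0215] [0.6598 0.2619 0.0458]
 head top 73 [0.6386 0.2172 0.0387] [0.6266 0.2037 0.0343] [0.657  0.2397 0.0458]
scene 111 [0.6506 0.2255 0.0313] [0.6337 0.2064 0.0155] [0.6654 0.2601 0.0429]
 head top 45 [0.6453 0.2182 0.0386] [0.6337 0.2064 0.034 ] [0.6611 0.2288 0.0429]
```

View pics/crop1.png

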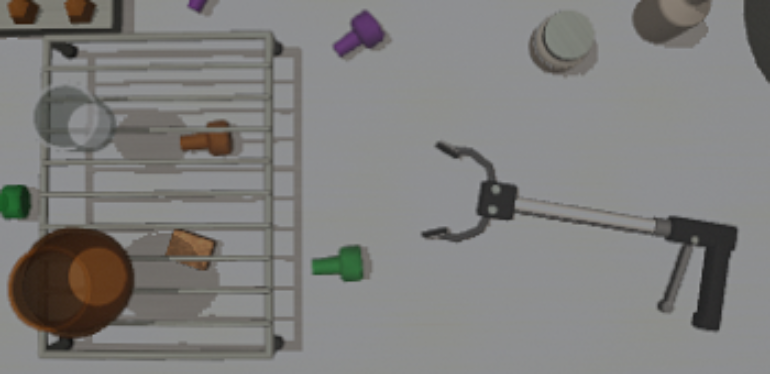

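Crop: stopper head centre is at full-image (249.5,203), plug tip (232,204.5). The reacher's tube and grip are clearly visible.

```bash
python3 - <<'E'
from h import *
np.set_printoptions(precision=4,suppress=True)
p,T=T_of('top')
c=lambda *a:[(150+x/2.2,140+y/2.2) for x,y in a]
print('head',ray(c((219,138),(205,138),(233,138),(219,121),(219,156)),p,T,.025),'tip',ray(c((181,142)),p,T,.02))
W=ray(c((517,204),(655,226)),p,T,.018); d=W[1]-W[0]; print('tube',W, np.arctan2(-d[1],-d[0]))
print('grip end corners',ray(c((693,327),(719,330)),p,T,.03),'head',ray(c((737,231)),p,T,.03),'yoke front',ray(c((482,180),(478,214)),p,T,.03),'trigger end',ray(c((665,308)),p,T,.025))
th=1.3957; Rm=np.array([[np.cos(th),-np.sin(th)],[np.sin(th),np.cos(th)]])
for q in [(.265,-.055),(-.034,.05),(-.012,.05),(-.04,-.07),(.32,-.055),(-.003,0)]: print(q,Rm@q+[.4685,-.3325])
E
```

```text
head [[0.6407 0.2169 0.025 ]
 [0.6408 0.2333 0.025 ]
 [0.6406 0.2006 0.025 ]
 [0.6606 0.2171 0.025 ]
 [0.6197 0.2168 0.025 ]] tip [[0.6367 0.2625 0.02  ]]
tube [[ 0.5616 -0.1293  0.018 ]
 [ 0.5342 -0.2914  0.018 ]] 1.4030775891494216
grip end corners [[ 0.4177 -0.3295  0.03  ]
 [ 0.4136 -0.3602  0.03  ]] head [[ 0.5273 -0.3849  0.03  ]] yoke front [[ 0.5896 -0.0874  0.03  ]
 [ 0.5506 -0.0821  0.03  ]] trigger end [[ 0.4396 -0.2986  0.025 ]]
(0.265, -0.055) [ 0.5688 -0.0811]
(-0.034, 0.05) [ 0.4133 -0.3573]
(-0.012, 0.05) [ 0.4172 -0.3356]
(-0.04, -0.07) [ 0.5305 -0.3841]
(0.32, -0.055) [ 0.5784 -0.027 ]
(-0.003, 0) [ 0.468  -0.3355]
```

Emit:
apply_moves(moves=[{"jaw": 1, "offset": [0, 0, 0], "rot": [0, 0, -9.4]}, {"jaw": 1, "offset": [-26.5, -51.1, 5], "rot": [0, 0, 0]}, {"jaw": 1, "offset": [-26.5, -51.1, 5], "rot": [0, 0, 0]}, {"jaw": 1, "offset": [-26.5, -51.1, 5], "rot": [0, 0, 0]}, {"jaw": 1, "offset": [-26.5, -51.1, 5], "rot": [0, 0, 0]}])

```text
time_s: 1.78
eef_pos: [0.2589, 0.3221, 0.2113]
eef_rot: [0.0, 0.085, 0.996, 0.0]
wrist_force: [1.2, -0.9, 0.5]
opening: 0.999
grasp_force: 0.0
```

Emit:
apply_moves(moves=[{"jaw": 1, "offset": [-26.5, -51.1, 5], "rot": [0, 0, 0]}, {"jaw": 1, "offset": [-26.5, -51.1, 5], "rot": [0, 0, 0]}, {"jaw": 1, "offset": [-26.5, -51.1, 5], "rot": [0, 0, 0]}, {"jaw": 1, "offset": [-26.5, -51.1, 5], "rot": [0, 0, 0]}, {"jaw": 1, "offset": [-26.5, -51.1, 5], "rot": [0, 0, 0]}])

```text
time_s: 2.4
eef_pos: [0.3463, 0.0475, 0.1867]
eef_rot: [0.001, 0.085, 0.996, -0.0]
wrist_force: [0.4, 0.6, -0.7]
opening: 1.002
grasp_force: 0.0
```

Emit:
apply_moves(moves=[{"jaw": 1, "offset": [-26.5, -51.1, 5], "rot": [0, 0, 0]}, {"jaw": 1, "offset": [-26.5, -51.1, 5], "rot": [0, 0, 0]}, {"jaw": 1, "offset": [-26.5, -51.1, 5], "rot": [0, 0, 0]}, {"jaw": 1, "offset": [-26.5, -51.1, 5], "rot": [0, 0, 0]}, {"jaw": 1, "offset": [-26.5, -51.1, 5], "rot": [0, 0, 0]}])

```text
time_s: 3.02
eef_pos: [0.4334, -0.2271, 0.1613]
eef_rot: [0.0, 0.086, 0.996, -0.0]
wrist_force: [0.8, 0.8, 0.6]
opening: 0.998
grasp_force: 0.0
```

Emit:
apply_moves(moves=[{"jaw": 1, "offset": [-26.5, -51.1, 5], "rot": [0, 0, 0]}, {"jaw": 1, "offset": [-26.5, -51.1, 5], "rot": [0, 0, 0]}, {"jaw": 1, "offset": [0, 0, 0], "rot": [0, 0, 0]}, {"jaw": 1, "offset": [0, 0, 0], "rot": [0, 0, 0]}, {"jaw": 1, "offset": [0, 0, 0], "rot": [0, 0, 0]}])

```text
time_s: 3.65
eef_pos: [0.4677, -0.3334, 0.1516]
eef_rot: [-0.0, 0.085, 0.996, 0.0]
wrist_force: [0.5, -0.0, 0.6]
opening: 0.998
grasp_force: 0.0
```

```bash
python3 - <<'E'
from h import *
np.set_printoptions(precision=4,suppress=True)
im,d,p,T=shot('wrist','w1.png'); print(T)
P=cloud(d,p,T,np.ones(d.shape,bool)).astype(float)
tcp=np.array(ctrl.get_obs()['eef_pos'])
th=np.radians(80.2); c,s=np.cos(th),np.sin(th)
L=(P[:,:2]-tcp[:2])@np.array([[c,-s],[s,c]])   # reacher axes about TCP
k=(P[:,2]>.012)&(P[:,2]<.045)&(abs(L[:,0])<.075)&(L[:,1]>-.1)&(L[:,1]<.08)
for y in np.arange(-.04,.06,.01):
    q=L[k&(abs(L[:,1]-y)<.004)][:,0]
    if len(q): h,e=np.histogram(q,bins=np.arange(-.07,.075,.005)); print(round(y,3),len(q),q.min(),q.max(),h)
E
```

```text
[[ 0.1695  0.9453  0.2787  0.3952]
 [ 0.9855 -0.1624 -0.0482 -0.3211]
 [-0.0003  0.2829 -0.9592  0.295 ]
 [ 0.      0.      0.      1.    ]]
-0.04 591 -0.042824153210923185 0.033649000542993676 [ 0  0  0  0  0 15 32 37 43 38 42 40 38 39 39 45 44 39 39 39 22  0  0  0
  0  0  0  0  0]
-0.03 267 -0.03785029461572848 0.016923859362867145 [ 0  0  0  0  0  0 22 40 40 44 34  0  0  0  0 44 37  6  0  0  0  0  0  0
  0  0  0  0  0]
-0.02 271 -0.038617575134573874 0.018601312162246388 [ 0  0  0  0  0  0 27 39 42 38 39  0  0  0  0 26 40 20  0  0  0  0  0  0
  0  0  0  0  0]
-0.01 288 -0.03810297596770483 0.02045943866983848 [ 0  0  0  0  0  0 25 43 43 42 40  0  0  0  0  4 46 40  5  0  0  0  0  0
  0  0  0  0  0]
0.0 292 -0.038509143291361535 0.022955511805752563 [ 0  0  0  0  0  0 26 38 47 45 41  0  0  0  0  0 33 44 18  0  0  0  0  0
  0  0  0  0  0]
0.01 314 -0.038342841380966344 0.024665636809025858 [ 0  0  0  0  0  0 30 48 43 53 43  0  0  0  0  0 11 51 35  0  0  0  0  0
  0  0  0  0  0]
0.02 298 -0.03777659359506348 0.02724817546240769 [ 0  0  0  0  0  0 26 46 45 46 35  0  0  0  0  0  0 44 41 15  0  0  0  0
  0  0  0  0  0]
0.03 346 -0.038459027318077224 0.032264587888809725 [ 0  0  0  0  0  0 33 44 51 43 42  0  0  0  0  0  0 26 54 40 13  0  0  0
  0  0  0  0  0]
0.04 320 -0.03804339687493652 0.03120705798526229 [ 0  0  0  0  0  0 28 52 45 52 50 25  0  0  0  0  0  5 34 26  3  0  0  0
  0  0  0  0  0]
0.05 217 -0.03755031928034728 -0.01252202493157656 [ 0  0  0  0  0  0 17 46 42 46 47 19  0  0  0  0  0  0  0  0  0  0  0  0
  0  0  0  0  0]
```

View pics/w1.png

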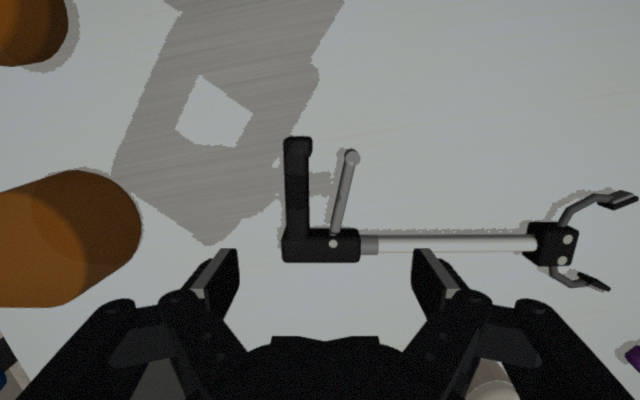

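Grip and trigger sit between the open fingers in the picture: grip at (298,190), trigger at (343,190). The grip needs about 7 mm of centring.

Emit:
apply_moves(moves=[{"jaw": 1, "offset": [0, -7.5, 40], "rot": [0, 0, 0]}, {"jaw": 1, "offset": [0, 0, 50], "rot": [0, 0, 0]}, {"jaw": 1, "offset": [0, 0, 40], "rot": [0, 0, 0]}, {"jaw": 1, "offset": [0, 0, 17], "rot": [0, 0, 0]}, {"jaw": 1, "offset": [0, 0, 0], "rot": [0, 0, 0]}])

```text
time_s: 4.32
eef_pos: [0.4664, -0.3412, 0.0041]
eef_rot: [-0.0, 0.085, 0.996, 0.0]
wrist_force: [0.4, -0.1, -0.6]
opening: 1.0
grasp_force: 0.0
```

Emit:
apply_moves(moves=[{"jaw": 0.8, "offset": [0, 0, 0], "rot": [0, 0, 0]}, {"jaw": 0.75, "offset": [0, 0, 0], "rot": [0, 0, 0]}, {"jaw": 0.72, "offset": [0, 0, 0], "rot": [0, 0, 0]}, {"jaw": 0.7, "offset": [0, 0, 0], "rot": [0, 0, 0]}, {"jaw": 0.7, "offset": [0, 0, 0], "rot": [0, 0, 0]}])

```text
time_s: 4.95
eef_pos: [0.4676, -0.344, 0.0066]
eef_rot: [0.001, 0.085, 0.996, -0.002]
wrist_force: [-1.5, -0.3, 7.6]
opening: 0.702
grasp_force: 7.3
```

```bash
cat > state.py <<'E'
from fit import *
import sys
np.set_printoptions(precision=4,suppress=True)
o=ctrl.get_obs(); print(o['time_s'],np.array(o['eef_pos']),o['opening'],o['grasp_force'],np.array(o['wrist_force']))
im,d,p,T=shot('top',sys.argv[1])
for t in ['jaw_left','jaw_right']:
    for q in ctrl.outline_of('top',t)[:2]:
        P=cloud(d,p,T,q['region']); P=P[P[:,2]>.008]
        if len(P): print(t,round(q['score'],2),P.min(0),P.max(0))
q=ctrl.outline_of('top','reacher')
if q:
    P=cloud(d,p,T,q[0]['region']); P=P[(P[:,2]>.008)&(P[:,2]<.045)]
    x0=[float(a) for a in sys.argv[2:5]]
    r=fit_reacher(P[:,:2],x0); print('reacher',len(P),r.x,r.fun**.5); th=r.x[2]
    print('jaws_mid',r.x[:2]+np.array([.32*np.cos(th)+.055*np.sin(th),.32*np.sin(th)-.055*np.cos(th)]))
E
python3 state.py t2.png .4685 -.3325 1.40
```

```text
4.95 [ 0.4676 -0.344   0.0066] 0.7022995429358991 7.271298673585989 [-1.4613 -0.2586  7.568 ]
jaw_left 0.49 [ 0.5232 -0.0957  0.0128] [ 0.546  -0.0184  0.0294]
jaw_right 0.48 [ 0.5894 -0.1014  0.0134] [ 0.628  -0.0342  0.0318]
reacher 1593 [ 0.4672 -0.3312  1.3865] 0.0073118179449230105
jaws_mid [ 0.5799 -0.0267]
```

Emit:
apply_moves(moves=[{"jaw": 0.7, "offset": [0, 0, -4], "rot": [0, 0, 0]}, {"jaw": 0.7, "offset": [-6, 1, 0], "rot": [0, 0, 0]}, {"jaw": 0.7, "offset": [-12, 2, 0], "rot": [0, 0, 0]}, {"jaw": 0.7, "offset": [-12, 2, 0], "rot": [0, 0, 0]}, {"jaw": 0.7, "offset": [0, 0, 0], "rot": [0, 0, 0]}])

```text
time_s: 5.78
eef_pos: [0.4984, -0.342, 0.0082]
eef_rot: [0.0, 0.085, 0.996, -0.0]
wrist_force: [1.6, -0.4, -1.0]
opening: 0.699
grasp_force: 5.7
```

```bash
python3 state.py t3.png .498 -.3325 1.40
```

```text
5.775 [ 0.4984 -0.342   0.0082] 0.6994494934410633 5.721978308156395 [ 1.5769 -0.408  -1.0315]
jaw_right 0.39 [ 0.4649 -0.3324  0.0093] [ 0.5409 -0.2992  0.0576]
reacher 1654 [ 0.4986 -0.3291  1.3878] 0.007653224044018752
jaws_mid [ 0.611  -0.0244]
```

Emit:
apply_moves(moves=[{"jaw": 0.7, "offset": [-14, 2, 0], "rot": [0, 0, 0]}, {"jaw": 0.7, "offset": [-19, 3, 0], "rot": [0, 0, 0]}, {"jaw": 0.7, "offset": [-19, 3, 0], "rot": [0, 0, 0]}, {"jaw": 0.7, "offset": [-19, 3, 0], "rot": [0, 0, 0]}, {"jaw": 0.7, "offset": [-14, 2, 0], "rot": [0, 0, 0]}])

```text
time_s: 6.6
eef_pos: [0.5841, -0.3438, 0.0082]
eef_rot: [-0.0, 0.085, 0.996, -0.0]
wrist_force: [-1.0, 0.5, -0.3]
opening: 0.703
grasp_force: 7.0
```

Emit:
apply_moves(moves=[{"jaw": 0.7, "offset": [0, 0, 0], "rot": [0, 0, -3]}, {"jaw": 0.7, "offset": [0, 0, 0], "rot": [0, 0, -3]}, {"jaw": 0.7, "offset": [0, 0, 0], "rot": [0, 0, -3]}, {"jaw": 0.7, "offset": [0, 0, 0], "rot": [0, 0, -3]}, {"jaw": 0.7, "offset": [0, 0, 0], "rot": [0, 0, 0]}])

```text
time_s: 7.22
eef_pos: [0.5832, -0.344, 0.0083]
eef_rot: [-0.0, -0.019, 1.0, -0.0]
wrist_force: [-0.7, -0.8, -0.3]
opening: 0.698
grasp_force: 6.9
```

```bash
python3 state.py t4.png .585 -.3325 1.60
```

```text
7.225 [ 0.5832 -0.344   0.0083] 0.6976376302378765 6.859841926725494 [-0.6876 -0.8021 -0.2969]
jaw_left 0.74 [ 0.5409 -0.3275  0.0097] [ 0.6234 -0.3069  0.0305]
jaw_left 0.58 [ 0.5769 -0.0784  0.0153] [ 0.6023 -0.011   0.0332]
reacher 1541 [ 0.5808 -0.3292  1.5841] 0.007921659642087313
jaws_mid [ 0.6316 -0.0085]
```

View pics/t4.png

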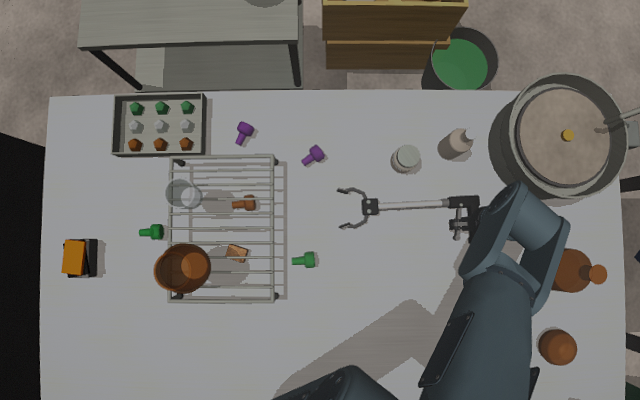

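The reacher followed: yoke (371,206), housing (463,202), jaws open towards the stopper at (245,203), nothing in between.

```bash
python3 - <<'E'
from h import *
np.set_printoptions(precision=4,suppress=True)
im,d,p,T=shot('top')
g=im[195:220,330:480].astype(float)
cv2.imwrite('pics/c5.png',cv2.resize(im[180:230,220:500,::-1],None,fx=2.8,fy=2.8,interpolation=cv2.INTER_CUBIC))
# tube: bright gray against bench; find bright centre by column via dark edges from depth
P=cloud(d,p,T,np.ones(d.shape,bool))
k=(P[:,2]>.012)&(P[:,2]<.035)&(P[:,0]>.58)&(P[:,0]<.69)&(P[:,1]>-.34)&(P[:,1]<.02)
Q=P[k]
tb=Q[(Q[:,1]>-.25)&(Q[:,1]<-.12)]; a=np.polyfit(tb[:,1],tb[:,0],1); print('tube x at y=.217:',np.polyval(a,.217),'slope',a, 'deg',90-np.degrees(np.arctan(a[0])), np.polyval(a,-.344))
yk=Q[(Q[:,1]>-.1)&(Q[:,1]<-.065)]; print('yoke x',yk[:,0].min(),yk[:,0].max(),np.median(yk[:,0]))
for y in np.arange(-.11,.02,.008):
    q=Q[abs(Q[:,1]-y)<.004][:,0]
    if len(q): print(round(y,3),len(q),np.sort(q)[[0,len(q)//4,len(q)//2,3*len(q)//4,-1]])
E
```

```text
tube x at y=.217: 0.6139490083462644 slope [-0.0465  0.624 ] deg 92.66372872114336 0.6400491746501439
yoke x 0.5844128777702812 0.6722369989965132 0.6296439455099861
-0.11 26 [0.6117 0.6246 0.6326 0.6398 0.6501]
-0.102 54 [0.6097 0.6195 0.632  0.6423 0.6503]
-0.094 55 [0.6095 0.6193 0.6297 0.6398 0.6502]
-0.086 59 [0.6023 0.6169 0.6271 0.6396 0.6504]
-0.078 83 [0.5896 0.6097 0.6274 0.6452 0.6667]
-0.07 64 [0.5844 0.6125 0.6327 0.6536 0.6722]
-0.062 23 [0.582  0.587  0.6648 0.6698 0.675 ]
-0.054 19 [0.5819 0.5846 0.6699 0.6744 0.6778]
-0.046 17 [0.582  0.5847 0.6746 0.6772 0.6804]
-0.038 21 [0.582  0.5847 0.5898 0.6749 0.6802]
-0.03 26 [0.5821 0.5871 0.6664 0.6723 0.6776]
-0.022 20 [0.5821 0.5847 0.6687 0.6718 0.6768]
-0.014 15 [0.5822 0.6686 0.6715 0.6743 0.6771]
-0.006 8 [0.6714 0.6731 0.6742 0.6772 0.6795]
```

View pics/c5.png

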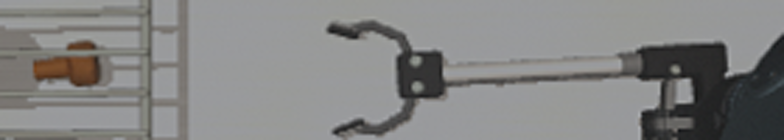

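Emit:
apply_moves(moves=[{"jaw": 0.7, "offset": [-10, 6, 0], "rot": [0, 0, 0]}, {"jaw": 0.7, "offset": [-11, 12, 0], "rot": [0, 0, 0]}, {"jaw": 0.7, "offset": [0, 18, 0], "rot": [0, 0, 0]}, {"jaw": 0.7, "offset": [0, 20, 0], "rot": [0, 0, 0]}, {"jaw": 0.7, "offset": [0, 20, 0], "rot": [0, 0, 0]}])

```text
time_s: 8.1
eef_pos: [0.6007, -0.2651, 0.0082]
eef_rot: [-0.0, -0.02, 1.0, 0.0]
wrist_force: [-0.0, 0.2, -0.8]
opening: 0.703
grasp_force: 6.5
```

Emit:
apply_moves(moves=[{"jaw": 0.7, "offset": [0, 18, 0], "rot": [0, 0, 0]}, {"jaw": 0.7, "offset": [0, 16, 0], "rot": [0, 0, 0]}, {"jaw": 0.7, "offset": [0, 12, 0], "rot": [0, 0, 0]}, {"jaw": 0.7, "offset": [0, 8, 0], "rot": [0, 0, 0]}, {"jaw": 0.7, "offset": [0, 0, 0], "rot": [0, 0, 0]}])

```text
time_s: 8.72
eef_pos: [0.5989, -0.2125, 0.0082]
eef_rot: [-0.0, -0.02, 1.0, 0.0]
wrist_force: [0.5, 1.0, -0.7]
opening: 0.7
grasp_force: 6.0
```

```bash
cat > look.py <<'E'
from h import *
import sys
np.set_printoptions(precision=4,suppress=True)
o=ctrl.get_obs(); print(o['time_s'],np.array(o['eef_pos']),o['opening'],o['grasp_force'],np.array(o['wrist_force']))
im,d,p,T=shot('top')
P=cloud(d,p,T,np.ones(d.shape,bool)); y0=o['eef_pos'][1]
Q=P[(P[:,2]>.012)&(P[:,2]<.035)&(P[:,0]>.56)&(P[:,0]<.72)]
tb=Q[(Q[:,1]>y0+.1)&(Q[:,1]<y0+.22)]; a=np.polyfit(tb[:,1],tb[:,0],1); print('tube x at y=.217:',np.polyval(a,.217),'deg',90-np.degrees(np.arctan(a[0])))
for y in np.arange(y0+.22,y0+.36,.01):
    q=np.sort(Q[abs(Q[:,1]-y)<.005][:,0])
    if len(q): print(round(y,3),len(q),q[[0,len(q)//4,len(q)//2,3*len(q)//4,-1]])
cv2.imwrite('pics/'+sys.argv[1],cv2.resize(im[160:250,200:460,::-1],None,fx=3,fy=3,interpolation=cv2.INTER_CUBIC))
E
python3 look.py c6.png
```

```text
8.725 [ 0.5989 -0.2125  0.0082] 0.6996195640093398 6.003509636520903 [ 0.549   1.0093 -0.7201]
tube x at y=.217: 0.6362680989073325 deg 92.64426902447113
0.008 28 [0.6389 0.6417 0.6462 0.6514 0.6545]
0.018 35 [0.6279 0.6389 0.6439 0.6491 0.6549]
0.028 68 [0.6259 0.6356 0.6459 0.6565 0.6665]
0.038 67 [0.6256 0.6356 0.6459 0.6563 0.6667]
0.048 86 [0.6086 0.6284 0.6435 0.6561 0.6755]
0.058 91 [0.6008 0.6258 0.6458 0.6644 0.6859]
0.068 26 [0.5983 0.6034 0.6811 0.6856 0.6886]
0.078 27 [0.5933 0.5983 0.601  0.6887 0.6945]
0.088 29 [0.5932 0.5958 0.6886 0.6916 0.6971]
0.098 40 [0.5933 0.5984 0.6059 0.6884 0.6942]
0.108 33 [0.5933 0.5983 0.6033 0.6855 0.6908]
0.118 32 [0.5908 0.5958 0.6852 0.6902 0.6937]
0.128 5 [0.6867 0.6877 0.6885 0.6907 0.6908]
```

View pics/c6.png

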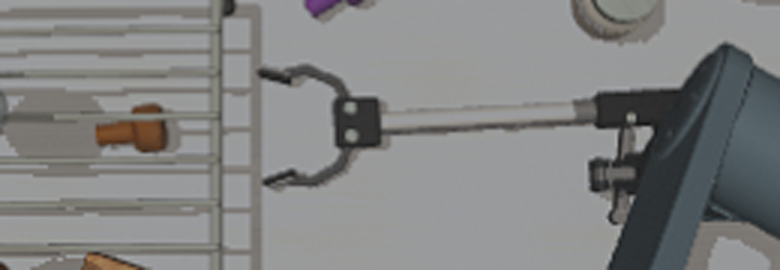

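Jaws at the rack's front edge (tips (265,75) and (270,182) in the crop), straddling the stopper's line at y≈130.

Emit:
apply_moves(moves=[{"jaw": 0.7, "offset": [-3, 8, 0], "rot": [0, 0, 0]}, {"jaw": 0.7, "offset": [0, 12, 0], "rot": [0, 0, 0]}, {"jaw": 0.7, "offset": [0, 14, 0], "rot": [0, 0, 0]}, {"jaw": 0.7, "offset": [0, 14, 0], "rot": [0, 0, 0]}, {"jaw": 0.7, "offset": [0, 14, 0], "rot": [0, 0, 0]}])

```text
time_s: 9.4
eef_pos: [0.5994, -0.1498, 0.0083]
eef_rot: [-0.0, -0.02, 1.0, 0.0]
wrist_force: [-0.2, -0.8, -1.1]
opening: 0.698
grasp_force: 6.5
```

Emit:
apply_moves(moves=[{"jaw": 0.7, "offset": [0, 12, 0], "rot": [0, 0, 0]}, {"jaw": 0.7, "offset": [0, 10, 0], "rot": [0, 0, 0]}, {"jaw": 0.7, "offset": [0, 9, 0], "rot": [0, 0, 0]}, {"jaw": 0.7, "offset": [0, 6, 0], "rot": [0, 0, 0]}, {"jaw": 0.7, "offset": [0, 0, 0], "rot": [0, 0, 0]}])

```text
time_s: 10.02
eef_pos: [0.598, -0.1135, 0.0082]
eef_rot: [-0.0, -0.02, 1.0, 0.0]
wrist_force: [0.2, 0.9, -0.6]
opening: 0.699
grasp_force: 5.9
```

```bash
python3 look.py c7.png
```

```text
10.025 [ 0.598  -0.1135  0.0082] 0.6988198665727877 5.945015378292737 [ 0.1618  0.9187 -0.598 ]
tube x at y=.217: 0.6407966126253636 deg 92.3630992733504
0.106 28 [0.6372 0.6398 0.6445 0.6496 0.6527]
0.116 36 [0.6265 0.6397 0.6446 0.6498 0.6623]
0.126 64 [0.6262 0.6363 0.6465 0.6568 0.6676]
0.136 67 [0.6246 0.6338 0.6442 0.6547 0.6649]
0.146 80 [0.6093 0.6289 0.6416 0.6546 0.6735]
0.156 44 [0.604  0.6194 0.6417 0.6684 0.6842]
0.166 14 [0.5964 0.599  0.6042 0.6841 0.6867]
0.176 23 [0.5913 0.594  0.5989 0.6846 0.6951]
0.186 18 [0.5914 0.5939 0.5965 0.5992 0.695 ]
0.196 32 [0.5938 0.5987 0.6038 0.6833 0.695 ]
0.206 55 [0.5914 0.5989 0.6295 0.6586 0.6864]
0.216 36 [0.5913 0.6222 0.6291 0.6627 0.6942]
0.226 13 [0.6221 0.6266 0.6324 0.6574 0.6602]
0.236 32 [0.6298 0.6323 0.6374 0.6447 0.6582]
0.246 28 [0.6298 0.6345 0.6376 0.6426 0.6483]
```

View pics/c7.png

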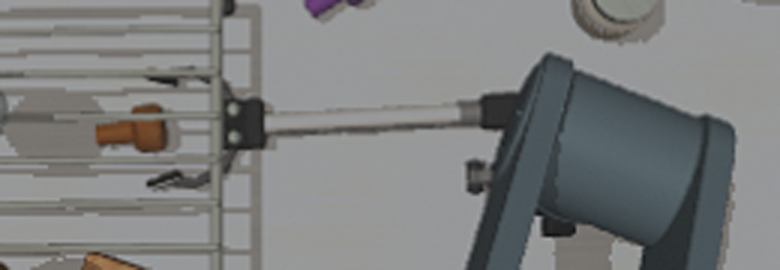

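Jaws straddle the head (tips at (150,75) and (150,182), head at (150,127)). Squeezing gradually.

Emit:
apply_moves(moves=[{"jaw": 0.68, "offset": [0, 0, -1], "rot": [0, 0, 0]}, {"jaw": 0.65, "offset": [0, 0, 0], "rot": [0, 0, 0]}, {"jaw": 0.63, "offset": [0, 0, 0], "rot": [0, 0, 0]}, {"jaw": 0.61, "offset": [0, 0, 0], "rot": [0, 0, 0]}, {"jaw": 0.61, "offset": [0, 0, 0], "rot": [0, 0, 0]}])

```text
time_s: 10.7
eef_pos: [0.5981, -0.1143, 0.0094]
eef_rot: [0.0, -0.019, 1.0, -0.0]
wrist_force: [-1.0, -0.9, -0.3]
opening: 0.61
grasp_force: 8.2
```

```bash
python3 look.py c8.png
```

```text
10.7 [ 0.5981 -0.1143  0.0094] 0.610065543003508 8.215519934892654 [-0.9685 -0.9161 -0.2853]
tube x at y=.217: 0.6460199204794312 deg 91.51145166081761
0.106 27 [0.6397 0.6426 0.6473 0.6547 0.6579]
0.116 32 [0.6398 0.6446 0.6496 0.6547 0.658 ]
0.126 71 [0.629  0.6389 0.6492 0.6592 0.6698]
0.136 55 [0.629  0.639  0.6492 0.6593 0.6705]
0.146 65 [0.6271 0.6367 0.6494 0.6594 0.6703]
0.156 42 [0.6196 0.634  0.6495 0.6622 0.6767]
0.166 10 [0.6094 0.6119 0.6814 0.6842 0.6866]
0.176 22 [0.6068 0.6094 0.6819 0.6842 0.6872]
0.186 21 [0.6043 0.6092 0.6118 0.6843 0.6871]
0.196 26 [0.6044 0.6118 0.6732 0.6844 0.6871]
0.206 61 [0.6094 0.6253 0.6418 0.6736 0.6874]
0.216 49 [0.6118 0.6244 0.6573 0.6758 0.6815]
0.226 31 [0.6118 0.6268 0.6574 0.6761 0.6815]
0.236 27 [0.6298 0.6323 0.6373 0.6424 0.6478]
```

View pics/c8.png

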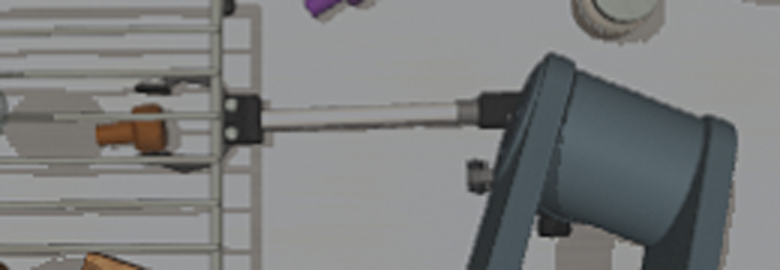

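The right side pad at (152,160) is nearly touching, and the other has a gap at (152,88). I'll shift 4 mm to centre, then squeeze fully.

Emit:
apply_moves(moves=[{"jaw": 0.61, "offset": [4, 0, 0], "rot": [0, 0, 0]}, {"jaw": 0.58, "offset": [1, 0, 0], "rot": [0, 0, 0]}, {"jaw": 0.55, "offset": [0, 0, 0], "rot": [0, 0, 0]}, {"jaw": 0.52, "offset": [0, 0, 0], "rot": [0, 0, 0]}, {"jaw": 0.49, "offset": [0, 0, 0], "rot": [0, 0, 0]}])

```text
time_s: 11.38
eef_pos: [0.5929, -0.1144, 0.0095]
eef_rot: [-0.0, -0.019, 1.0, -0.0]
wrist_force: [-4.0, -1.9, 4.4]
opening: 0.561
grasp_force: 62.0
```

Emit:
apply_moves(moves=[{"jaw": 0.45, "offset": [0, 0, 0], "rot": [0, 0, 0]}, {"jaw": 0.4, "offset": [0, 0, 0], "rot": [0, 0, 0]}, {"jaw": 0.3, "offset": [0, 0, 0], "rot": [0, 0, 0]}, {"jaw": 0.3, "offset": [0, 0, 0], "rot": [0, 0, 0]}, {"jaw": 0.3, "offset": [0, 0, 0], "rot": [0, 0, 0]}])

```text
time_s: 12.0
eef_pos: [0.5931, -0.1144, 0.0094]
eef_rot: [-0.0, -0.019, 1.0, -0.0]
wrist_force: [-4.2, -1.9, 5.6]
opening: 0.563
grasp_force: 62.3
```

```bash
python3 look.py c9.png
```

```text
12.0 [ 0.5931 -0.1144  0.0094] 0.5626002353235157 62.266141176223755 [-4.2227 -1.8745  5.605 ]
tube x at y=.217: 0.6413701738772359 deg 91.59265466751977
0.106 26 [0.6372 0.6397 0.6446 0.6497 0.6527]
0.116 28 [0.6371 0.6398 0.6447 0.6498 0.6527]
0.126 56 [0.6245 0.6365 0.6439 0.6525 0.6647]
0.136 67 [0.6244 0.634  0.6442 0.6544 0.665 ]
0.146 65 [0.6242 0.6337 0.6442 0.6544 0.665 ]
0.156 38 [0.6195 0.6314 0.6442 0.6545 0.6687]
0.166 10 [0.6091 0.6117 0.6738 0.6761 0.6788]
0.176 27 [0.6067 0.6094 0.674  0.679  0.6819]
0.186 22 [0.6043 0.6092 0.612  0.6789 0.6817]
0.196 27 [0.6042 0.6093 0.6121 0.6791 0.6823]
0.206 66 [0.6095 0.6223 0.6419 0.6658 0.6788]
0.216 40 [0.6193 0.6244 0.6571 0.6656 0.6741]
0.226 32 [0.6123 0.6267 0.6603 0.6681 0.6711]
0.236 26 [0.6195 0.6348 0.6399 0.6449 0.6684]
```

View pics/c9.png

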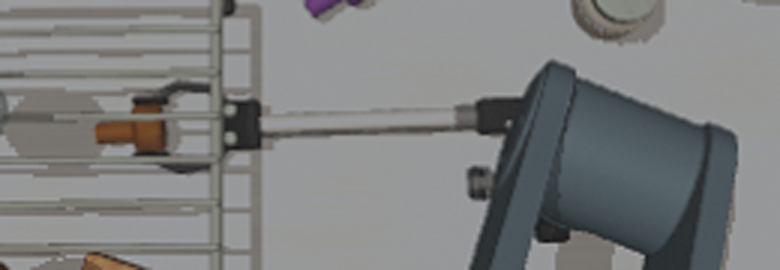

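Both pads hold the head (crop (150,100) and (150,155)). Grip is 62 N, opening 0.56. Drawing out.

Emit:
apply_moves(moves=[{"jaw": 0.3, "offset": [0, -3, 0], "rot": [0, 0, 0]}, {"jaw": 0.3, "offset": [0, -6, 0], "rot": [0, 0, 0]}, {"jaw": 0.3, "offset": [0, -9, 0], "rot": [0, 0, 0]}, {"jaw": 0.3, "offset": [0, -12, 0], "rot": [0, 0, 0]}, {"jaw": 0.3, "offset": [0, -12, 0], "rot": [0, 0, 0]}])

```text
time_s: 12.68
eef_pos: [0.5951, -0.1565, 0.0094]
eef_rot: [0.0, -0.019, 1.0, 0.0]
wrist_force: [0.2, 5.2, 5.0]
opening: 0.56
grasp_force: 61.2
```

Emit:
apply_moves(moves=[{"jaw": 0.3, "offset": [0, -12, 0], "rot": [0, 0, 0]}, {"jaw": 0.3, "offset": [0, -12, 0], "rot": [0, 0, 0]}, {"jaw": 0.3, "offset": [0, -12, 0], "rot": [0, 0, 0]}, {"jaw": 0.3, "offset": [0, -12, 0], "rot": [0, 0, 0]}, {"jaw": 0.3, "offset": [0, -12, 0], "rot": [0, 0, 0]}])

```text
time_s: 13.3
eef_pos: [0.5971, -0.217, 0.0094]
eef_rot: [0.0, -0.019, 1.0, 0.0]
wrist_force: [0.1, 4.9, 6.0]
opening: 0.561
grasp_force: 61.2
```

Emit:
apply_moves(moves=[{"jaw": 0.3, "offset": [0, -12, 0], "rot": [0, 0, 0]}, {"jaw": 0.3, "offset": [0, -12, 0], "rot": [0, 0, 0]}, {"jaw": 0.3, "offset": [0, -12, 0], "rot": [0, 0, 0]}, {"jaw": 0.3, "offset": [0, -12, 0], "rot": [0, 0, 0]}, {"jaw": 0.3, "offset": [0, -10, 0], "rot": [0, 0, 0]}])

```text
time_s: 13.92
eef_pos: [0.5993, -0.2749, 0.0094]
eef_rot: [0.0, -0.019, 1.0, 0.0]
wrist_force: [-0.1, 5.1, 6.9]
opening: 0.56
grasp_force: 61.1
```

Emit:
apply_moves(moves=[{"jaw": 0.3, "offset": [0, -7, 0], "rot": [0, 0, 0]}, {"jaw": 0.3, "offset": [0, -4, 0], "rot": [0, 0, 0]}, {"jaw": 0.3, "offset": [0, 0, 0], "rot": [0, 0, 0]}, {"jaw": 0.3, "offset": [0, 0, 0], "rot": [0, 0, 0]}, {"jaw": 0.3, "offset": [0, 0, 0], "rot": [0, 0, 0]}])

```text
time_s: 14.55
eef_pos: [0.5997, -0.2863, 0.0095]
eef_rot: [0.0, -0.019, 1.0, -0.001]
wrist_force: [-0.3, -2.7, 3.4]
opening: 0.565
grasp_force: 62.7
```

```bash
cat > amber.py <<'E'
from h import *
import sys
np.set_printoptions(precision=4,suppress=True)
o=ctrl.get_obs(); print(o['time_s'],np.array(o['eef_pos']),o['opening'],o['grasp_force'],np.array(o['wrist_force']))
im,d,p,T=shot('top')
hsv=cv2.cvtColor(im,cv2.COLOR_RGB2HSV)
A=cloud(d,p,T,(hsv[...,0]<16)&(hsv[...,1]>110))
A=A[(A[:,0]>.55)&(A[:,0]<.72)&(A[:,1]>-.05)&(A[:,1]<.35)&(A[:,2]<.06)]
print(len(A),A.mean(0),A.min(0),A.max(0))
cv2.imwrite('pics/'+sys.argv[1],cv2.resize(im[140:310,180:500,::-1],None,fx=2.4,fy=2.4,interpolation=cv2.INTER_CUBIC))
E
python3 amber.py c10.png
```

```text
14.55 [ 0.5997 -0.2863  0.0095] 0.5652342701855123 62.65711784362793 [-0.2905 -2.683   3.3992]
204 [0.6474 0.0566 0.0338] [0.6308 0.0365 0.0224] [0.6667 0.0901 0.0439]
```

Emit:
apply_moves(moves=[{"jaw": 0.6, "offset": [0, 0, 0], "rot": [0, 0, 0]}, {"jaw": 0.65, "offset": [0, 0, 0], "rot": [0, 0, 0]}, {"jaw": 0.7, "offset": [0, 0, 0], "rot": [0, 0, 0]}, {"jaw": 0.75, "offset": [0, 0, 0], "rot": [0, 0, 0]}, {"jaw": 0.82, "offset": [0, 0, 0], "rot": [0, 0, 0]}])

```text
time_s: 15.22
eef_pos: [0.5997, -0.2852, 0.0094]
eef_rot: [-0.0, -0.019, 1.0, -0.0]
wrist_force: [0.6, 0.5, 0.1]
opening: 0.821
grasp_force: 0.0
```

Emit:
apply_moves(moves=[{"jaw": 1, "offset": [0, 0, 0], "rot": [0, 0, 0]}, {"jaw": 1, "offset": [0, 0, 0], "rot": [0, 0, 0]}, {"jaw": 1, "offset": [0, 0, 0], "rot": [0, 0, 0]}, {"jaw": 1, "offset": [0, 0, -10], "rot": [0, 0, 0]}, {"jaw": 1, "offset": [0, 0, -20], "rot": [0, 0, 0]}])

```text
time_s: 15.85
eef_pos: [0.5992, -0.2848, 0.0396]
eef_rot: [-0.001, -0.019, 1.0, 0.001]
wrist_force: [-0.4, -1.3, -1.1]
opening: 1.0
grasp_force: 0.0
```

Emit:
apply_moves(moves=[{"jaw": 1, "offset": [0, 0, -30], "rot": [0, 0, 0]}, {"jaw": 1, "offset": [0, 0, -30], "rot": [0, 0, 0]}, {"jaw": 1, "offset": [0, 0, -30], "rot": [0, 0, 0]}, {"jaw": 1, "offset": [0, 0, -30], "rot": [0, 0, 0]}, {"jaw": 1, "offset": [0, 0, 0], "rot": [0, 0, 0]}])

```text
time_s: 16.48
eef_pos: [0.6018, -0.2866, 0.1646]
eef_rot: [0.003, -0.019, 1.0, -0.002]
wrist_force: [0.2, 0.2, -0.7]
opening: 1.004
grasp_force: 0.0
```

```bash
python3 amber.py c11.png
```

```text
16.475 [ 0.6018 -0.2866  0.1646] 1.0039718949142191 0.0 [ 0.1994  0.1532 -0.6819]
203 [0.6469 0.0569 0.0338] [0.6306 0.0365 0.0201] [0.6665 0.09   0.0451]
```

View pics/c11.png

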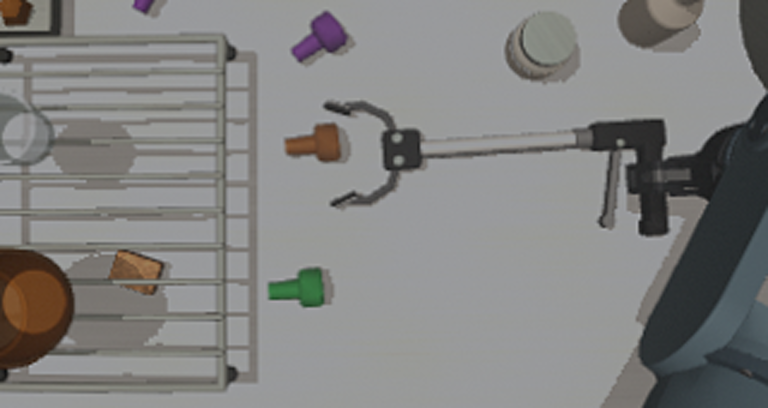

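The amber stopper lies at crop (312,143), clear of the rack's front edge. The jaws are open around it, the reacher is flat on the bench, and the cork, jar and glassware have not moved.

```bash
python3 -c "
from bench import ctrl
print(ctrl.hand_in())"
```

```text
the job is handed in; nothing more can be done
None
```

The stopper is out: it lies on the bench about 57 mm clear of the rack's front edge, with the released reacher lying open around it, and I handed the job in at about 16.5 s (no verdict came back).

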